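Find the rattling tin and hold it out

TASK

One of the three sealed aluminium tins has a part come loose inside it: lift the tins and shake them briskly to and fro, a few strokes each, until you know which one rattles; shake the one you choose as well, even if the others were quiet. Stand the quiet ones you lifted back upright where they were, leave the tools, jar and spool alone, and finish while holding the rattling tin out in the gripper, lid up, level and still, about a hand's breadth above the middle of the shallow grey tray. Do not put it down or let go.

Things in the scene. Friction and masses are not known exactly. Their poses are not given: they have to be found in the camera images.
- tin_1: sealed aluminium tin, one of three alike: 130 mm long (its x), 50 mm wide (its y), 60 mm high, flat long sides to grip across (60 N is enough), small clips on the short ends. Stands on the bench lid up, long axis within 30 degrees of world x. Origin: centre of its underside, z up. 0.25 to 0.8 kg in all; looks, weight, name and place do not tell which one rattles
- tin_2: tin like tin_1, same frame. In one tin of the three (hidden which) a round 0.19 kg part, 36 mm across, slides and rolls freely in a cavity 122 x 42 x 52 mm; the other two are packed tight and have no part that shifts
- tin_3: tin like tin_1, same frame. A loose part slides end to end when the tin is shaken along its length (60 mm strokes at 0.35 m/s) or tipped 0.18 rad for 0.5 s; it knocks softly and lies at the low end. Held 0.03 rad end down, then 0.03 rad the other end down, the wrist moment across the tin shifts by 0.15 N m towards the low end; a packed tin shows none of that, only its lean, under 0.1 the other way
- tray: shallow open grey hand-over tray fixed to the bench on the far side, 120 mm (x) by 180 mm (y), 22 mm high, walls 4 mm; origin: centre of its underside at bench height; turned up to 17 degrees
- screwdriver: bystander: screwdriver 170 mm long with yellow handle, lying along its x between two tins, about 30 mm high; leave it
- brush: bystander: brush 160 mm long with wooden handle, lying along its x between two tins, under 30 mm high; leave it
- jar: bystander: amber glass jar, 44 mm across, 50 mm high, on the bench at the right; origin under its centre; leave it
- spool: bystander: steel spool (ring) 54 mm across, 34 mm high, on the bench at the left; origin under its centre; leave it
Not all that is in view belongs to the job. Leave any green look-alike of the tin_3 alone. What is shaped like the tin_2 but green is not meant.

How it is judged:
By the outcome, as a careful person would: the job done as asked, in the order asked, and still so for the second after the job is handed in, while the arm keeps its last pose, push and grip.
It also fails if it takes over 72 s, if anything falls off the work surface, if the arm or the gripper's body presses on something with over 40 N, if the wrist force passes 120 N, or if a joint passes its speed limit or range.

ROBOT

A 6-joint arm with a two-finger parallel gripper is mounted at the origin on the work surface. World frame = base frame: x ahead of the robot, y to its left, z up, the work surface at z = 0. Lengths are in m, angles in rad, forces in N, time in s.
With the tool pointing down it reaches from about 0.425 to 0.925 m from the base axis. Payload 12.5 kg.
Tool frame: the origin (TCP) lies between the finger pads; the fingertips stand 8 mm ahead of it and the grasp point (between the pads) lies 11 mm behind it; z points along the fingers, y is the line along which they close (so a half turn about z gives the same grasp; the last joint's range is limited). The gripper opens to 85 mm and grips with 20 to 120 N. Pads are 22 mm wide; open, the fingers measure 114 mm over their backs; the gripper's body (76 mm by 85 mm) begins 54 mm behind the grasp point. The pads swing forward as they close: fully open they stand 13 mm farther back than shut.
Start: joints at [-1.364, 0.491, 1.559, -0, 1.092, -0.106], TCP at [0.192, -0.595, 0.239] pointing down, gripper open.
Joint ranges: [-3.1, 3.1], [-0.84, 2.19], [0.05, 2.79], [-1.13, 4.28], [0.06, 2.93], [-2.69, 2.69]. Speed limits (rad/s): [2.22, 2.22, 2.79, 3.14, 3.14, 3.14].

INTERFACE

Orientations are given as a rotation vector (axis times angle).
In Python, from rig import env, vision gives the robot as it stands.
- The arm moves only by the tool play_rows, never from a script. Its argument "moves" is a list that holds one entry, the list of rows, each a list of 5 numbers: the shift along the tool's x, y, z in m, then the turn about the tool's z in degrees, then the opening, from 0 (shut) to 1 (fully open). A call has 1 to 12 rows; each row is the pose to reach, as a shift and turn from the pose commanded when the call began, along the tool's axes at that moment; what a row does not reach only later rows make up. A row lasts 1/12 s, in which the tool goes at most 41.7 mm and 7.16 degrees, less where a joint would pass 70% of its speed; a pose out of reach is approached as far as the arm can. A call with a gripper value outside its range is refused whole. The fingers move at their own pace and stop on an object; "squeeze" is the grip in N (left out, the last holds). Time passes only in rows, so rows that repeat a pose let the fingers close. It gives the time, the measured TCP pose, the force, the opening and the grip force at its end, in the units of the state.
- env.get_state(): the state, without advancing time (a new reading comes with each control period).
- vision.capture(name): name is "scene" or "side" or "wrist"; returns (picture, depth): 420x560x3 uint8, red, green, blue; 420x560 float32, m along the optical axis (not along the pixel's ray), 0 where there is no reading.
- vision.calibration(name): a dict with "mtx" (3x3 intrinsics, pixels), "cam_to_world" (4x4, takes a point from camera to world coordinates); the wrist camera has in their place "T_tool_cam" (4x4, takes a point from camera to tool coordinates, whose origin is the TCP and whose axes are the flange's). Camera axes: x right, y down, z forward; pixel columns grow to the right and rows downward; lengths in m; the calibration is good to about 2 mm. A picture is of the moment at which its call begins: read the wrist's pose just before it. calibration takes no time and is no camera call.
- env.hand_in(): hands the job in; it is judged then, once.
The state is a dict: "t": time; "joints": joint angles; "joint_vel": joint speeds; "joint_efforts": joint torques, N m; "tcp_pos": TCP position; "eef_rot": TCP orientation; "force": force on the tool from outside, world axes, zero at the start; "ft_torque": the same for the moment, N m; "grip_width": finger opening in m; "grasp_force": force on a finger pad.
Only numpy, scipy, OpenCV 4.12 (cv2) and the standard library are available. Lean on these libraries where they do the work, as an engineer would, in place of code of your own. Each camera call takes 0.05 s, during which the arm holds its last target. There are 200 camera calls.

## Working session

There is one attempt and no reset: what is moved stays moved. The work goes in short steps, Python scripts to look and compute and a tool call to move; the robot and the scene stay as the last step left them, time stands still between calls to the robot, and variables do not carry over. Pictures are saved under pics/ and viewed, at most 10 in all, crops included, and the job is handed in when it is done.

Besides the shell and the picture viewer there is one more tool, called after "Request:" as a command line: name --argument value ..., lists and objects as JSON in quotes. play_rows: Moves the arm, as the interface text tells. Its arguments: {"type":"object","properties":{"moves":{"type":"array"},"squeeze":{"type":"number"}},"required":["moves"]}

```bash
ls; mkdir -p pics; python3 - <<'E'
from rig import env, vision
import cv2,numpy as np
s=env.get_state();print(s)
for n in("scene","side"):
    p,d=vision.capture(n);cv2.imwrite(f"pics/{n}0.png",p[:,:,::-1]);np.save(f"pics/{n}0.npy",d)
    c=vision.calibration(n);print(n,c)
print(vision.calibration("wrist"))
E
```

```text
pics
{'t': 0.0, 'joints': array([-1.36360802e+00,  4.91570552e-01,  1.55949125e+00, -3.68967212e-05,
        1.09167431e+00, -1.05616774e-01]), 'joint_vel': array([-0.00086392,  0.00065315, -0.00026108,  0.0010806 , -0.00123758,
       -0.00134617]), 'joint_efforts': array([ 8.40680877e-04, -6.18438578e+01, -2.61596954e+01, -8.22297784e-05,
        4.02408928e-03, -1.75363868e-05]), 'tcp_pos': array([ 0.19228672, -0.59444322,  0.23870651]), 'eef_rot': array([-3.10211591e+00, -4.89201085e-01,  1.42477414e-04]), 'force': array([ 0.3256036 , -0.02996786, -0.01591953]), 'ft_torque': array([-0.018841  , -0.01037833, -0.02351294]), 'grasp_force': 0.0, 'grip_width': 0.0854481612519354}
scene {'mtx': array([[410.10356228,   0.        , 270.87385086],
       [  0.        , 410.10356228, 206.07761204],
       [  0.        ,   0.        ,   1.        ]]), 'cam_to_world': array([[ 0.5280675 ,  0.6174717 , -0.58298663,  1.09802647],
       [ 0.8490163 , -0.3695125 ,  0.3776663 , -0.35436412],
       [ 0.01777741, -0.69439845, -0.71937108,  0.72384978],
       [ 0.        ,  0.        ,  0.       
[... 267 characters left out ...]
    [-0.08639215, -0.69875863,  0.71012167, -0.60454725],
       [-0.00393603, -0.71254167, -0.70161876,  0.6428612 ],
       [ 0.        ,  0.        ,  0.        ,  1.        ]])}
{'mtx': array([[359.91952467,   0.        , 279.34326453],
       [  0.        , 359.91952467, 207.73955116],
       [  0.        ,   0.        ,   1.        ]]), 'T_tool_cam': array([[ 1.53809444e-04, -9.63674653e-01, -2.67078900e-01,
         6.62835152e-02],
       [ 9.99999879e-01,  2.72759087e-04, -4.08274832e-04,
        -2.72876729e-04],
       [ 4.66292305e-04, -2.67078805e-01,  9.63674579e-01,
        -1.34585010e-01],
       [ 0.00000000e+00,  0.00000000e+00,  0.00000000e+00,
         1.00000000e+00]])}
```

View pics/scene0.png

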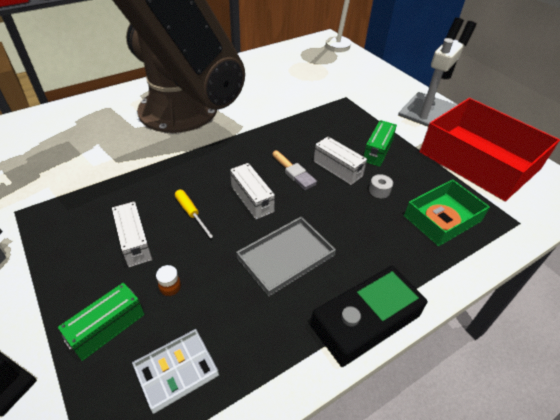

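View pics/side0.png

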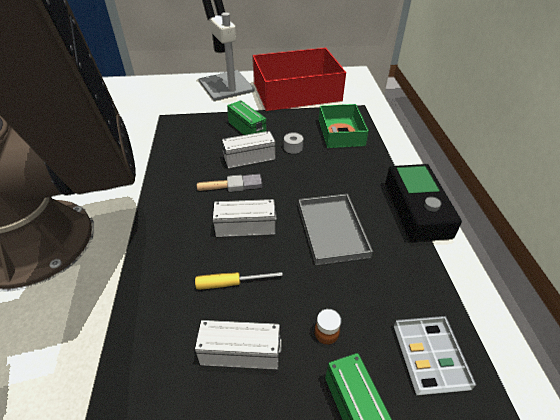

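Silver tins sit at scene pixels (130,233), (252,190) and (340,160). Their green look-alikes, at (100,320) and (381,142), are not meant. The grey tray is at (287,255), not the parts box at (175,370) or the green bin at (447,212). Next I measure from depth.

```bash
cat > h.py <<'E'
import numpy as np,cv2
from rig import env,vision
from scipy.spatial.transform import Rotation as R
def cloud(d,c,T):
    v,u=np.mgrid[:d.shape[0],:d.shape[1]]
    K=c["mtx"];P=np.stack([(u-K[0,2])*d/K[0,0],(v-K[1,2])*d/K[1,1],d],-1)
    return P@T[:3,:3].T+T[:3,3]
def rect(W,m):
    p=W[m][:,:2].astype(np.float32)*1000
    (cx,cy),(w,h),a=cv2.minAreaRect(p)
    if w<h: w,h,a=h,w,a+90
    return round(cx),round(cy),round(w),round(h),round((a+90)%180-90,1),round(float(np.median(W[m][:,2])*1000),1)
def rects(W,im,zlo,zhi,minpx=60):
    sat=im.max(-1).astype(int)-im.min(-1)
    m=((W[...,2]>zlo)&(W[...,2]<zhi)&(sat<50)&(W[...,0]>.2)&(W[...,0]<1)&(abs(W[...,1])<.6)).astype(np.uint8)
    n,l,s,_=cv2.connectedComponentsWithStats(m)
    return [(rect(W,l==i),s[i,:2].tolist(),int(s[i,4])) for i in range(1,n) if s[i,4]>minpx]
E
python3 - <<'E'
from h import *
for n in("scene","side"):
    im=cv2.imread(f"pics/{n}0.png")[:,:,::-1];d=np.load(f"pics/{n}0.npy");c=vision.calibration(n)
    W=cloud(d,c,c["cam_to_world"])
    print(n,"tops");[print(r) for r in rects(W,im,.054,.068)]
    print("low");[print(r) for r in rects(W,im,.008,.035,150)]
    for u,v in ([(287,255),(168,272),(381,180),(187,205),(300,173)] if n=="scene" else [(335,228),(328,318),(293,138),(220,281),(230,183)]): print(u,v,W[v,u].round(3))
E
```

```text
scene tops
((485, 253, 134, 55, 12.9, 58.0), [315, 137], 659)
((466, -3, 133, 52, -2.1, 58.0), [230, 164], 812)
((448, -297, 135, 50, -8.2, 58.0), [112, 202], 1101)
((868, 17, 199, 99, 89.9, 58.2), [312, 266], 3277)
((610, -413, 97, 6, -77.2, 58.8), [69, 291], 90)
((637, -406, 96, 5, -76.4, 58.7), [77, 300], 94)
((651, -566, 20, 5, -49.5, 60.4), [0, 364], 64)
low
((494, 235, 140, 48, 31.3, 21.8), [314, 152], 401)
((463, 141, 95, 44, 3.0, 16.0), [285, 164], 399)
((609, 290, 54, 53, -62.5, 30.4), [369, 175], 387)
((474, -24, 139, 49, 19.4, 21.3), [231, 178], 324)
((659, -28, 182, 122, -85.6, 17.1), [236, 217], 990)
((511, -305, 52, 15, -83.7, 20.6), [125, 249], 206)
((908, -3, 216, 85, 63.4, 21.7), [310, 309], 668)
((769, -331, 120, 92, -89.7, 17.3), [132, 330], 1412)
((640, -565, 112, 53, -8.4, 17.8), [0, 352], 925)
287 255 [ 0.658 -0.024  0.002]
168 272 [ 0.599 -0.269  0.047]
381 180 [0.6   0.298 0.029]
187 205 [ 0.425 -0.155  0.023]
300 173 [0.46  0.147 0.014]
side tops
((484, 256, 134, 56, 11.5, 60.3), [222, 132], 638)
((868, 20, 202, 99, 90.0, 60.3), [389, 164], 1833)
((465, -1, 1
[... 313 characters left out ...]
82, 90, -52.3, 21.0), [319, 111], 242)
((467, 386, 140, 48, -39.8, 24.8), [228, 114], 202)
((608, 291, 55, 52, 68.6, 29.5), [284, 133], 272)
((484, 233, 135, 41, -4.3, 21.1), [224, 149], 408)
((467, 145, 87, 46, 1.8, 18.1), [226, 174], 451)
((830, -2, 217, 87, -63.0, 21.7), [385, 177], 733)
((659, -27, 184, 121, -85.8, 18.7), [298, 194], 1004)
((465, -25, 130, 6, -1.9, 21.4), [214, 224], 507)
((769, -330, 122, 92, -89.9, 17.5), [394, 317], 2436)
((445, -319, 130, 5, -7.0, 22.2), [198, 356], 570)
((594, -387, 74, 1, -76.6, 22.5), [326, 372], 212)
335 228 [ 0.667 -0.023  0.004]
328 318 [ 0.602 -0.269  0.049]
293 138 [0.61  0.302 0.028]
220 281 [ 0.414 -0.158  0.024]
230 183 [0.434 0.134 0.021]
```

```bash
cat >> h.py <<'E'
def go(x,y,z,yaw):
    s=env.get_state();M=R.from_rotvec(s["eef_rot"]).as_matrix()
    d=M.T@(np.array([x,y,z])-s["tcp_pos"])
    cur=np.degrees(np.arctan2(M[1,0],M[0,0]))
    print("t",round(s["t"],2),"shift mm",(d*1000).round(1),"turn",round(-((yaw-cur+90)%180-90),1),"q",s["joints"].round(2),"tcp",s["tcp_pos"].round(4),"z",M[:,2].round(3))
E
python3 -c "
from h import *
go(.448,-.296,.15,-8)"
```

```text
t 0.1 shift mm [ 335.1 -205.3   89. ] turn 25.9 q [-1.36  0.49  1.56  0.    1.09 -0.11] tcp [ 0.1923 -0.5945  0.2388] z [-0.     0.001 -1.   ]
```

Request:
play_rows --moves '[[[40,0,0,0,1]]]'

```text
t: 0.18
tcp_pos: [0.2279, -0.5836, 0.2388]
eef_rot: [-3.104, -0.481, 0.002]
force: [0.7, 0.1, -0.2]
grip_width: 0.0854
grasp_force: 0.0
```

I gave that row in millimetres. The interface takes metres, and it clipped the shift to 41.7 mm, so no harm was done. Recomputing.

```bash
python3 -c "
from h import *
vision.capture('side')
go(.448,-.296,.15,-8)"
```

```text
t 0.23 shift mm [ 288.4 -205.4   89.6] turn 25.9 q [-1.29  0.49  1.56  0.    1.09 -0.03] tcp [ 0.2364 -0.5801  0.239 ] z [ 0.001  0.001 -1.   ]
```

Request:
play_rows --moves '[[[0.293,-0.205,0.089,25.9,1],[0.293,-0.205,0.089,25.9,1],[0.293,-0.205,0.089,25.9,1],[0.293,-0.205,0.089,25.9,1],[0.293,-0.205,0.089,25.9,1],[0.293,-0.205,0.089,25.9,1],[0.293,-0.205,0.089,25.9,1],[0.293,-0.205,0.089,25.9,1],[0.293,-0.205,0.089,25.9,1],[0.293,-0.205,0.089,25.9,1],[0.293,-0.205,0.089,25.9,1],[0.293,-0.205,0.089,25.9,1]]]'

```text
t: 1.23
tcp_pos: [0.4477, -0.2967, 0.1503]
eef_rot: [3.134, -0.217, -0.0]
force: [0.7, -0.0, -0.5]
grip_width: 0.0857
grasp_force: 0.0
```

```bash
cat >> h.py <<'E'
def wrist(save=None):
    s=env.get_state();p,d=vision.capture("wrist");c=vision.calibration("wrist")
    T=np.eye(4);T[:3,:3]=R.from_rotvec(s["eef_rot"]).as_matrix();T[:3,3]=s["tcp_pos"]
    W=cloud(d,c,T@c["T_tool_cam"])
    [print(r) for r in rects(W,p,.054,.068,300)]
    if save: cv2.imwrite(save,p[:,:,::-1])
E
python3 -c "
from h import *
wrist('pics/wA.png')
go(.448,-.296,.022,-8)"
```

```text
((449, -295, 132, 50, -8.2, 60.0), [237, 107], 14803)
t 1.28 shift mm [  0.4  -1.4 128.4] turn -0.0 q [-0.71  0.48  1.87 -0.    0.79  1.  ] tcp [ 0.4474 -0.2973  0.1504] z [ 0. -0. -1.]
```

View pics/wA.png

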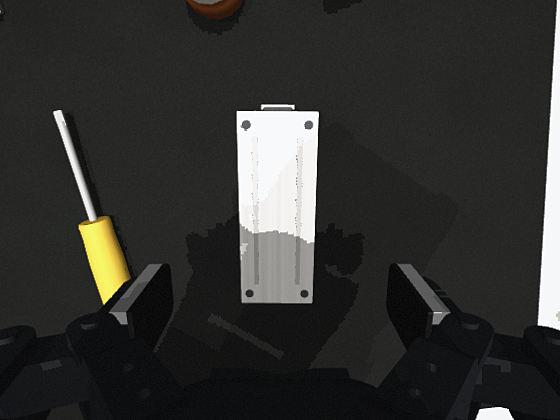

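The silver tin (237–318, 107–302 px) is centred between the pads and aligned with them. The screwdriver at (90,220) is clear. Descending to grasp.

Request:
play_rows --moves '[[[0.001,-0.002,0.04,0,1],[0.001,-0.002,0.08,0,1],[0.001,-0.002,0.11,0,1],[0.001,-0.002,0.126,0,1],[0.001,-0.002,0.126,0,1],[0.001,-0.002,0.126,0,0],[0.001,-0.002,0.126,0,0],[0.001,-0.002,0.126,0,0],[0.001,-0.002,0.126,0,0],[0.001,-0.002,0.126,0,0],[0.001,-0.002,0.126,0,0],[0.001,-0.002,0.126,0,0]]]' --squeeze 70

```text
t: 2.28
tcp_pos: [0.4494, -0.2956, 0.0261]
eef_rot: [3.132, -0.219, 0.004]
force: [-3.0, -2.3, 6.3]
grip_width: 0.0491
grasp_force: 73.7
```

Request:
play_rows --moves '[[[0,0,-0.015,0,0],[0,0,-0.04,0,0],[0,0,-0.075,0,0],[0,0,-0.105,0,0],[0,0,-0.12,0,0],[0,0,-0.12,0,0],[0,0,-0.12,0,0],[0,0,-0.12,0,0],[0,0,-0.12,0,0],[0,0,-0.12,0,0]]]'

```text
t: 3.12
tcp_pos: [0.4486, -0.2945, 0.143]
eef_rot: [-3.133, 0.219, 0.003]
force: [1.0, 0.9, -5.5]
grip_width: 0.0492
grasp_force: 74.7
```

```bash
cat >> h.py <<'E'
def tq(n=4):
    for i in range(n):
        s=env.get_state();M=R.from_rotvec(s["eef_rot"]).as_matrix()
        print(round(s["t"],2),"tool f",(M.T@s["force"]).round(2),"tool m",(M.T@s["ft_torque"]).round(3),"tcp",s["tcp_pos"].round(4),"rot",s["eef_rot"].round(3),"g",round(s["grasp_force"],1))
        if i<n-1: vision.capture("side")
E
python3 -c "
from h import *
tq()"
```

```text
3.12 tool f [ 0.87 -1.01  5.47] tool m [-0.026 -0.047  0.005] tcp [ 0.4486 -0.2945  0.143 ] rot [-3.133e+00  2.190e-01  3.000e-03] g 74.7
3.17 tool f [-0.25  0.32  5.41] tool m [ 0.02  -0.014 -0.034] tcp [ 0.4487 -0.2946  0.1432] rot [-3.133e+00  2.190e-01  2.000e-03] g 74.7
3.22 tool f [-0.49 -0.75  4.67] tool m [ 0.029 -0.049  0.011] tcp [ 0.4488 -0.2947  0.1434] rot [-3.133e+00  2.190e-01  2.000e-03] g 74.7
3.27 tool f [0.27 0.13 4.99] tool m [ 0.008 -0.044 -0.047] tcp [ 0.4488 -0.2947  0.1436] rot [-3.133e+00  2.190e-01  2.000e-03] g 74.7
```

Request:
play_rows --moves '[[[0.03,0,0,0,0],[0,0,0,0,0],[-0.03,0,0,0,0],[0,0,0,0,0],[0.03,0,0,0,0],[0,0,0,0,0],[-0.03,0,0,0,0],[0,0,0,0,0],[0.03,0,0,0,0],[0.03,0,0,0,0],[0.03,0,0,0,0],[0.03,0,0,0,0]]]'

```text
t: 4.27
tcp_pos: [0.4783, -0.2986, 0.1437]
eef_rot: [-3.133, 0.218, 0.002]
force: [-1.1, -1.2, -2.4]
grip_width: 0.0492
grasp_force: 84.7
```

```bash
python3 -c "
from h import *
tq(6)"
```

```text
4.27 tool f [-0.88  1.36  2.44] tool m [-0.373  1.018  0.129] tcp [ 0.4783 -0.2986  0.1437] rot [-3.133e+00  2.180e-01  2.000e-03] g 84.7
4.32 tool f [-2.39  1.85  2.64] tool m [-0.272 -0.34   0.56 ] tcp [ 0.4781 -0.2987  0.1439] rot [-3.133e+00  2.180e-01  2.000e-03] g 86.0
4.37 tool f [-1.21 -2.57  2.83] tool m [-0.25   0.741 -0.156] tcp [ 0.4781 -0.2987  0.1441] rot [-3.134e+00  2.190e-01  1.000e-03] g 82.9
4.42 tool f [-2.25 -0.99  4.96] tool m [-0.081  0.196  0.171] tcp [ 0.4781 -0.2988  0.1442] rot [-3.134e+00  2.190e-01  1.000e-03] g 85.3
4.47 tool f [-1.11 -0.62  3.59] tool m [ 0.094  0.646 -0.31 ] tcp [ 0.4782 -0.2989  0.1443] rot [-3.134  0.219  0.   ] g 84.6
4.52 tool f [-1.97 -0.51  3.76] tool m [0.193 0.381 0.074] tcp [ 0.4783 -0.2989  0.1444] rot [-3.134  0.219  0.   ] g 83.6
```

Request:
play_rows --moves '[[[-0.03,0,0,0,0],[-0.06,0,0,0,0],[-0.03,0,0,0,0],[0,0,0,0,0],[-0.03,0,0,0,0],[-0.06,0,0,0,0],[-0.06,0,0,0,0],[-0.06,0,0,0,0],[-0.06,0,0,0,0]]]'

```text
t: 5.27
tcp_pos: [0.4194, -0.291, 0.1447]
eef_rot: [3.133, -0.22, 0.002]
force: [1.4, 0.9, -4.9]
grip_width: 0.0492
grasp_force: 85.2
```

```bash
python3 -c "
from h import *
tq(6)"
```

```text
5.27 tool f [ 1.26 -1.07  4.93] tool m [ 0.171  0.646 -0.08 ] tcp [ 0.4194 -0.291   0.1447] rot [ 3.133e+00 -2.200e-01  2.000e-03] g 85.2
5.32 tool f [-1.31  1.    6.73] tool m [ 0.189  0.899 -0.031] tcp [ 0.4196 -0.291   0.1446] rot [ 3.133e+00 -2.190e-01  1.000e-03] g 85.7
5.37 tool f [-0.22  0.72  5.53] tool m [ 0.124 -0.539  0.201] tcp [ 0.4198 -0.291   0.1445] rot [ 3.133e+00 -2.180e-01  1.000e-03] g 84.5
5.42 tool f [-1.03 -0.9   4.7 ] tool m [ 0.169  1.372 -0.082] tcp [ 0.4198 -0.2909  0.1444] rot [ 3.133e+00 -2.180e-01  1.000e-03] g 84.0
5.47 tool f [ 2.08 -0.89  5.43] tool m [0.155 0.44  0.072] tcp [ 0.4198 -0.2908  0.1444] rot [ 3.134e+00 -2.180e-01  1.000e-03] g 84.1
5.52 tool f [ 2.26 -0.19  5.19] tool m [-0.267 -0.288 -0.128] tcp [ 0.4197 -0.2907  0.1443] rot [ 3.134 -0.218  0.   ] g 88.3
```

```bash
cat >> h.py <<'E'
def avg(n=20):
    a=[]
    for i in range(n):
        s=env.get_state();M=R.from_rotvec(s["eef_rot"]).as_matrix()
        a.append(np.r_[M.T@s["force"],M.T@s["ft_torque"]]);vision.capture("side")
    a=np.array(a);print(round(s["t"],2),"mean",a.mean(0).round(3),"std",a.std(0).round(3),"last my",a[-6:,4].round(2),s["tcp_pos"].round(4),s["eef_rot"].round(4))
E
python3 -c "
from h import *
avg(16)"
```

```text
6.27 mean [-0.189  0.199  5.02   0.043  0.112 -0.026] std [2.492 1.157 1.738 0.22  0.734 0.134] last my [ 0.8  -0.51 -1.35 -0.59 -0.21 -0.06] [ 0.4192 -0.2906  0.1443] [ 3.134e+00 -2.186e-01 -1.000e-04]
```

Request:
play_rows --moves '[[[0.03,0,0,0,0],[0.03,0,0,0,0],[0.03,0,0,0,0],[0.03,0,0,0,0],[0.03,0,0,0,0],[0.03,0,0,0,0]]]'

```text
t: 6.82
tcp_pos: [0.4485, -0.2947, 0.1443]
eef_rot: [-3.134, 0.219, 0.001]
force: [0.5, -0.1, -5.0]
grip_width: 0.0494
grasp_force: 85.7
```

```bash
python3 -c "
from h import *
avg(12)"
```

```text
7.37 mean [ 0.315 -0.027  5.052 -0.01   0.153  0.008] std [1.116 0.836 0.829 0.142 0.394 0.067] last my [-0.18  0.37  0.79 -0.63  0.63  0.75] [ 0.449  -0.2948  0.1443] [ 3.1339e+00 -2.1860e-01  2.0000e-04]
```

Request:
play_rows --moves '[[[0,0,0.03,0,0],[0,0,0.06,0,0],[0,0,0.085,0,0],[0,0,0.105,0,0],[0,0,0.114,0,0],[0,0,0.118,0,0],[0,0,0.12,0,0],[0,0,0.12,0,0],[0,0,0.12,0,0]]]'

```text
t: 8.17
tcp_pos: [0.4494, -0.2951, 0.0252]
eef_rot: [3.133, -0.218, 0.002]
force: [3.1, 0.8, -7.1]
grip_width: 0.0492
grasp_force: 86.2
```

Request:
play_rows --moves '[[[0,0,0,0,1],[0,0,0,0,1],[0,0,0,0,1],[0,0,0,0,1],[0,0,0,0,1],[0,0,0,0,1],[0,0,-0.03,0,1],[0,0,-0.07,0,1],[0,0,-0.11,0,1],[0,0,-0.126,0,1],[0,0,-0.126,0,1],[0,0,-0.126,0,1]]]'

```text
t: 9.17
tcp_pos: [0.449, -0.2949, 0.151]
eef_rot: [3.133, -0.218, 0.002]
force: [0.5, -0.5, -0.4]
grip_width: 0.0853
grasp_force: 0.0
```

```bash
python3 -c "
from h import *
wrist();avg(5)
go(.465,-.002,.15,-2)"
```

```text
((456, -296, 132, 50, -7.8, 60.0), [238, 97], 15017)
9.42 mean [-0.071  0.425 -0.291  0.027 -0.001 -0.022] std [0.48  0.712 0.441 0.012 0.031 0.02 ] last my [-0.02  0.05 -0.04  0.    0.  ] [ 0.4486 -0.2946  0.1491] [-3.1327e+00  2.1860e-01  2.8000e-03]
t 9.47 shift mm [ -24.5 -292.1   -0.5] turn -6.0 q [-0.7   0.48  1.87 -0.    0.79  1.01] tcp [ 0.4487 -0.2946  0.1492] z [-0.002  0.001 -1.   ]
```

Request:
play_rows --moves '[[[-0.024,-0.292,0,-6,1],[-0.024,-0.292,0,-6,1],[-0.024,-0.292,0,-6,1],[-0.024,-0.292,0,-6,1],[-0.024,-0.292,0,-6,1],[-0.024,-0.292,0,-6,1],[-0.024,-0.292,0,-6,1],[-0.024,-0.292,0,-6,1],[-0.024,-0.292,0,-6,1],[-0.024,-0.292,0,-6,1]]]'

```text
t: 10.3
tcp_pos: [0.4657, -0.0024, 0.1499]
eef_rot: [3.141, -0.053, -0.001]
force: [0.2, 0.3, 0.9]
grip_width: 0.0853
grasp_force: 0.0
```

```bash
python3 -c "
from h import *
wrist()
go(.465,-.002,.024,-2)"
```

```text
((467, -1, 132, 50, -1.9, 60.0), [236, 107], 14836)
t 10.35 shift mm [ -0.7  -1.  126. ] turn -0.0 q [-0.15  0.4   2.04 -0.    0.71  1.46] tcp [ 0.4657 -0.003   0.15  ] z [-0.001 -0.    -1.   ]
```

Request:
play_rows --moves '[[[0.001,-0.002,0.04,0,1],[0.001,-0.002,0.08,0,1],[0.001,-0.002,0.11,0,1],[0.001,-0.002,0.126,0,1],[0.001,-0.002,0.126,0,1],[0.001,-0.002,0.126,0,0],[0.001,-0.002,0.126,0,0],[0.001,-0.002,0.126,0,0],[0.001,-0.002,0.126,0,0],[0.001,-0.002,0.126,0,0],[0.001,-0.002,0.126,0,0],[0.001,-0.002,0.126,0,0]]]' --squeeze 90

```text
t: 11.35
tcp_pos: [0.4675, -0.0008, 0.0258]
eef_rot: [3.141, -0.055, 0.004]
force: [-0.9, -4.2, 6.3]
grip_width: 0.0493
grasp_force: 93.8
```

Request:
play_rows --moves '[[[0,0,-0.015,0,0],[0,0,-0.04,0,0],[0,0,-0.075,0,0],[0,0,-0.105,0,0],[0,0,-0.12,0,0],[0,0,-0.12,0,0],[0,0,-0.12,0,0],[0,0,-0.12,0,0]]]'

```text
t: 12.02
tcp_pos: [0.4662, -0.0003, 0.1436]
eef_rot: [-3.141, 0.054, 0.002]
force: [0.5, -0.5, -6.8]
grip_width: 0.0491
grasp_force: 95.6
```

```bash
python3 -c "
from h import *
avg(6)"
```

```text
12.27 mean [ 0.316  0.402  5.895  0.     0.02  -0.014] std [0.444 0.396 0.661 0.036 0.027 0.028] last my [ 0.02 -0.01 -0.    0.06  0.05  0.  ] [ 4.665e-01 -3.000e-04  1.434e-01] [-3.141e+00  5.430e-02  2.700e-03]
```

Request:
play_rows --moves '[[[0.03,0,0,0,0],[0,0,0,0,0],[-0.03,0,0,0,0],[0,0,0,0,0],[0.03,0,0,0,0],[0,0,0,0,0],[-0.03,0,0,0,0],[0,0,0,0,0],[0.03,0,0,0,0],[0.03,0,0,0,0],[0.03,0,0,0,0],[0.03,0,0,0,0]]]'

```text
t: 13.32
tcp_pos: [0.4959, -0.0012, 0.1437]
eef_rot: [-3.141, 0.054, 0.003]
force: [4.6, -1.2, -5.8]
grip_width: 0.0489
grasp_force: 106.1
```

```bash
python3 -c "
from h import *
avg(10)"
```

```text
13.77 mean [ 0.094 -0.34   5.431  0.035  0.18  -0.1  ] std [5.482 1.609 2.448 0.201 0.669 0.237] last my [ 1.15  0.04 -0.92  0.47  0.92  0.17] [ 0.4967 -0.0014  0.1444] [ 3.141e+00 -5.440e-02  3.000e-04]
```

Request:
play_rows --moves '[[[-0.03,0,0,0,0],[-0.06,0,0,0,0],[-0.03,0,0,0,0],[0,0,0,0,0],[-0.03,0,0,0,0],[-0.06,0,0,0,0],[-0.06,0,0,0,0],[-0.06,0,0,0,0],[-0.06,0,0,0,0]]]'

```text
t: 14.57
tcp_pos: [0.4372, 0.0006, 0.1446]
eef_rot: [3.141, -0.054, 0.002]
force: [-0.5, 0.4, -3.8]
grip_width: 0.0484
grasp_force: 107.0
```

```bash
python3 -c "
from h import *
avg(10)"
```

```text
15.02 mean [-0.237  0.028  5.501  0.024  0.08  -0.017] std [1.05  0.553 1.463 0.181 0.503 0.156] last my [-0.38 -0.32  0.62 -0.59 -0.07  0.67] [0.4369 0.0007 0.1442] [ 3.1411 -0.0543 -0.    ]
```

Request:
play_rows --moves '[[[0,0,0,0,0],[0,0,0,0,0],[0,0,0,0,0],[0,0,0,0,0],[0,0,0,0,0],[0,0,0,0,0],[0,0,0,0,0],[0,0,0,0,0]]]'

```text
t: 15.73
tcp_pos: [0.4368, 0.0007, 0.1443]
eef_rot: [3.141, -0.054, 0.0]
force: [-0.9, 0.7, -4.0]
grip_width: 0.0488
grasp_force: 107.1
```

```bash
python3 -c "
from h import *
avg(8)"
```

```text
16.08 mean [ 1.100e-02  1.750e-01  5.863e+00  4.000e-03  5.000e-03 -1.900e-02] std [1.125 0.812 1.573 0.204 0.528 0.159] last my [-0.26  0.6  -0.58 -0.04  0.62 -0.65] [0.4368 0.0007 0.1443] [ 3.141  -0.0543 -0.    ]
```

Request:
play_rows --moves '[[[0.004,0,0,0,0],[0.01,0,0,0,0],[0.016,0,0,0,0],[0.022,0,0,0,0],[0.027,0,0,0,0],[0.03,0,0,0,0],[0.03,0,0,0,0],[0.03,0,0,0,0]]]' --squeeze 60

```text
t: 16.8
tcp_pos: [0.4667, -0.0003, 0.1441]
eef_rot: [3.141, -0.054, -0.001]
force: [0.4, -0.7, -7.3]
grip_width: 0.0491
grasp_force: 106.0
```

```bash
python3 -c "
from h import *
avg(6)
s=env.get_state();print(s['grasp_force'],s['grip_width'])"
```

```text
17.05 mean [ 2.580e-01  2.700e-02  6.023e+00 -8.000e-03 -3.000e-03  1.500e-02] std [1.235 0.682 1.273 0.165 0.51  0.16 ] last my [-0.75  0.28  0.4  -0.69  0.31  0.43] [ 4.666e-01 -3.000e-04  1.443e-01] [ 3.1411e+00 -5.4400e-02  1.0000e-04]
105.61653882265091 0.04889013159319776
```

Request:
play_rows --moves '[[[0,0,0.025,0,0],[0,0,0.055,0,0],[0,0,0.085,0,0],[0,0,0.105,0,0],[0,0,0.114,0,0],[0,0,0.119,0,0],[0,0,0.121,0,0],[0,0,0.121,0,0],[0,0,0.121,0,0]]]'

```text
t: 17.85
tcp_pos: [0.4668, -0.0003, 0.0236]
eef_rot: [3.141, -0.054, 0.0]
force: [-2.0, 0.3, -5.1]
grip_width: 0.0493
grasp_force: 107.5
```

Request:
play_rows --moves '[[[0,0,0,0,1],[0,0,0,0,1],[0,0,0,0,1],[0,0,0,0,1],[0,0,0,0,1],[0,0,0,0,1]]]'

```text
t: 18.35
tcp_pos: [0.4668, -0.0004, 0.0234]
eef_rot: [3.141, -0.054, 0.0]
force: [0.3, 0.2, 0.5]
grip_width: 0.0849
grasp_force: 0.0
```

```bash
python3 -c "
from h import *
wrist('pics/wB2.png');tq(1)"
```

```text
((489, -1, 83, 51, -2.1, 60.0), [187, 117], 41863)
((468, 49, 23, 15, -2.2, 60.7), [98, 289], 1531)
((465, -50, 22, 15, -2.6, 60.7), [406, 290], 1526)
18.4 tool f [-1.34 -0.41 -0.23] tool m [0.007 0.032 0.023] tcp [ 4.668e-01 -4.000e-04  2.330e-02] rot [ 3.141 -0.054  0.   ] g 0.0
```

View pics/wB2.png

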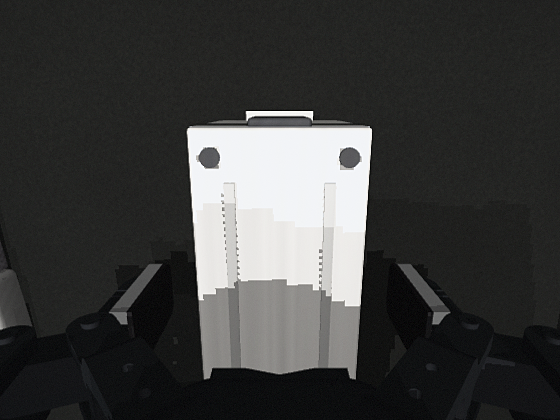

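Tin B stands upright and straight, with its front end at (280,125) px and its centre at x≈0.465, so it didn't slip. I'll re-grip and lift it gently to read the moment quietly.

Request:
play_rows --moves '[[[0,0,0,0,0],[0,0,0,0,0],[0,0,0,0,0],[0,0,0,0,0],[0,0,0,0,0],[0,0,0,0,0],[0,0,-0.005,0,0],[0,0,-0.015,0,0],[0,0,-0.03,0,0],[0,0,-0.035,0,0],[0,0,-0.035,0,0],[0,0,-0.035,0,0]]]' --squeeze 60

```text
t: 19.4
tcp_pos: [0.4668, -0.0004, 0.0585]
eef_rot: [3.141, -0.054, 0.001]
force: [0.6, -0.2, -5.2]
grip_width: 0.0494
grasp_force: 63.6
```

```bash
python3 -c "
from h import *
avg(8)"
```

```text
19.75 mean [ 7.600e-02  8.700e-02  5.597e+00  3.000e-03 -2.200e-02 -5.000e-03] std [0.602 0.433 0.339 0.047 0.121 0.035] last my [ 0.15  0.09 -0.15  0.09  0.01 -0.15] [ 4.666e-01 -3.000e-04  5.790e-02] [-3.1411e+00  5.4300e-02  1.2000e-03]
```

Request:
play_rows --moves '[[[0,0,0.015,0,0],[0,0,0.028,0,0],[0,0,0.034,0,0],[0,0,0.0355,0,0],[0,0,0.0355,0,0],[0,0,0.0355,0,1],[0,0,0.0355,0,1],[0,0,0.0355,0,1],[0,0,0.0355,0,1],[0,0,0.0355,0,1],[0,0,0.0355,0,1],[0,0,0,0,1]]]'

```text
t: 20.8
tcp_pos: [0.4649, -0.0002, 0.0542]
eef_rot: [-3.14, 0.055, 0.014]
force: [0.4, -0.5, -0.0]
grip_width: 0.0851
grasp_force: 0.0
```

Request:
play_rows --moves '[[[0,0,-0.04,0,1],[0,0,-0.08,0,1],[0,0,-0.092,0,1],[0,0,-0.092,0,1],[0,0,-0.092,0,1]]]'

```text
t: 21.22
tcp_pos: [0.4668, -0.0003, 0.1506]
eef_rot: [3.141, -0.054, 0.002]
force: [-0.3, -0.1, -0.7]
grip_width: 0.0853
grasp_force: 0.0
```

```bash
python3 -c "
from h import *
wrist()
go(.4845,.2545,.15,12.2)"
```

```text
((464, 0, 132, 50, -1.9, 60.0), [239, 113], 14586)
t 21.27 shift mm [   9.3 -255.3   -0.3] turn -14.2 q [-0.14  0.4   2.04 -0.    0.71  1.46] tcp [ 4.664e-01 -3.000e-04  1.497e-01] z [-0.001  0.    -1.   ]
```

B is back within 3 mm of where it stood. On to tin C.

Request:
play_rows --moves '[[[0.009,-0.255,0,-14.2,1],[0.009,-0.255,0,-14.2,1],[0.009,-0.255,0,-14.2,1],[0.009,-0.255,0,-14.2,1],[0.009,-0.255,0,-14.2,1],[0.009,-0.255,0,-14.2,1],[0.009,-0.255,0,-14.2,1],[0.009,-0.255,0,-14.2,1],[0.009,-0.255,0,-14.2,1]]]'

```text
t: 22.02
tcp_pos: [0.4838, 0.2539, 0.1486]
eef_rot: [3.123, 0.336, -0.005]
force: [-0.6, -0.3, 1.2]
grip_width: 0.0854
grasp_force: 0.0
```

```bash
python3 -c "
from h import *
wrist()
go(.4845,.2545,.024,12.2)"
```

```text
((484, 256, 135, 50, 12.2, 60.0), [235, 105], 15046)
((500, 400, 76, 3, -58.7, 60.6), [0, 117], 636)
((472, 392, 90, 3, -58.6, 60.6), [0, 161], 683)
t 22.07 shift mm [  1.   -1.3 125. ] turn 0.0 q [ 0.36  0.49  1.85 -0.    0.8   1.72] tcp [0.4841 0.2532 0.149 ] z [-0.002 -0.001 -1.   ]
```

Request:
play_rows --moves '[[[0.001,-0.003,0.04,0,1],[0.001,-0.003,0.08,0,1],[0.001,-0.003,0.11,0,1],[0.001,-0.003,0.125,0,1],[0.001,-0.003,0.125,0,1],[0.001,-0.003,0.125,0,0],[0.001,-0.003,0.125,0,0],[0.001,-0.003,0.125,0,0],[0.001,-0.003,0.125,0,0],[0.001,-0.003,0.125,0,0],[0.001,-0.003,0.125,0,0],[0.001,-0.003,0.125,0,0]]]' --squeeze 70

```text
t: 23.07
tcp_pos: [0.4857, 0.2572, 0.0269]
eef_rot: [-3.123, -0.334, -0.004]
force: [0.6, -2.8, 6.1]
grip_width: 0.0492
grasp_force: 73.5
```

Request:
play_rows --moves '[[[0,0,-0.015,0,0],[0,0,-0.04,0,0],[0,0,-0.065,0,0],[0,0,-0.08,0,0],[0,0,-0.08,0,0],[0,0,-0.08,0,0],[0,0,-0.08,0,0]]]'

```text
t: 23.65
tcp_pos: [0.4845, 0.2571, 0.1046]
eef_rot: [3.123, 0.334, -0.001]
force: [0.0, 0.1, -5.2]
grip_width: 0.0492
grasp_force: 74.3
```

```bash
python3 -c "
from h import *
avg(6)"
```

```text
23.9 mean [ 1.54e-01  0.00e+00  4.56e+00  0.00e+00 -5.00e-03  1.00e-03] std [0.261 0.401 0.478 0.031 0.014 0.015] last my [ 0.    0.01 -0.02 -0.01  0.01 -0.03] [0.4847 0.2572 0.1044] [ 3.1233e+00  3.3440e-01 -2.2000e-03]
```

Request:
play_rows --moves '[[[0.03,0,0,0,0],[0,0,0,0,0],[-0.03,0,0,0,0],[0,0,0,0,0],[0.03,0,0,0,0],[0,0,0,0,0],[-0.03,0,0,0,0],[0,0,0,0,0],[0.03,0,0,0,0],[0.03,0,0,0,0],[0.03,0,0,0,0],[0.03,0,0,0,0]]]'

```text
t: 24.95
tcp_pos: [0.5138, 0.2635, 0.1047]
eef_rot: [3.123, 0.334, -0.002]
force: [0.0, -0.8, -4.3]
grip_width: 0.0493
grasp_force: 74.0
```

```bash
python3 -c "
from h import *
avg(12)"
```

```text
25.5 mean [ 1.400e-01  6.900e-02  4.244e+00 -6.000e-03  2.000e-03  1.000e-03] std [0.513 0.661 0.42  0.026 0.038 0.03 ] last my [ 0.05 -0.08 -0.02  0.03 -0.    0.01] [0.5142 0.2637 0.1053] [3.1236e+00 3.3450e-01 1.0000e-04]
```

Request:
play_rows --moves '[[[-0.03,0,0,0,0],[-0.06,0,0,0,0],[-0.03,0,0,0,0],[0,0,0,0,0],[-0.03,0,0,0,0],[-0.06,0,0,0,0],[-0.06,0,0,0,0],[-0.06,0,0,0,0],[-0.06,0,0,0,0]]]'

```text
t: 26.3
tcp_pos: [0.4561, 0.2512, 0.1056]
eef_rot: [-3.124, -0.335, -0.002]
force: [0.8, -0.3, -4.6]
grip_width: 0.0493
grasp_force: 74.1
```

```bash
python3 -c "
from h import *
avg(12)"
```

```text
26.85 mean [-0.089 -0.215  4.165  0.008  0.019  0.013] std [0.762 0.513 0.655 0.049 0.028 0.031] last my [-0.01  0.04 -0.01  0.06  0.01 -0.  ] [0.4557 0.251  0.1052] [ 3.1236  0.3344 -0.    ]
```

C stayed quiet: its moment shift is under 0.02. Standing it back.

Request:
play_rows --moves '[[[0.02,0,0.01,0,0],[0.03,0,0.03,0,0],[0.03,0,0.055,0,0],[0.03,0,0.07,0,0],[0.03,0,0.077,0,0],[0.03,0,0.0805,0,0],[0.03,0,0.081,0,0],[0.03,0,0.081,0,0]]]'

```text
t: 27.57
tcp_pos: [0.4843, 0.257, 0.0264]
eef_rot: [3.123, 0.335, -0.001]
force: [-8.9, -5.9, 21.5]
grip_width: 0.0494
grasp_force: 76.9
```

Request:
play_rows --moves '[[[0,0,0,0,1],[0,0,0,0,1],[0,0,0,0,1],[0,0,0,0,1],[0,0,0,0,1],[0,0,0,0,1],[0,0,-0.03,0,1],[0,0,-0.07,0,1],[0,0,-0.11,0,1],[0,0,-0.126,0,1],[0,0,-0.126,0,1],[0,0,-0.126,0,1]]]'

```text
t: 28.57
tcp_pos: [0.4851, 0.2574, 0.1509]
eef_rot: [-3.123, -0.334, -0.003]
force: [-0.9, -0.3, 0.0]
grip_width: 0.0858
grasp_force: 0.0
```

```bash
python3 -c "
from h import *
wrist()
go(.456,-.296,.15,-8)"
```

```text
((484, 257, 132, 50, 12.2, 60.0), [239, 111], 14640)
((499, 402, 81, 4, -58.6, 60.6), [0, 122], 666)
((471, 395, 98, 3, -58.6, 60.6), [0, 165], 718)
t 28.62 shift mm [-1.451e+02  5.346e+02 -1.000e-01] turn 20.2 q [ 0.37  0.49  1.84 -0.    0.8   1.73] tcp [0.4846 0.2572 0.1498] z [-0. -0. -1.]
```

Request:
play_rows --moves '[[[-0.145,0.535,0,20.2,1],[-0.145,0.535,0,20.2,1],[-0.145,0.535,0,20.2,1],[-0.145,0.535,0,20.2,1],[-0.145,0.535,0,20.2,1],[-0.145,0.535,0,20.2,1],[-0.145,0.535,0,20.2,1],[-0.145,0.535,0,20.2,1],[-0.145,0.535,0,20.2,1],[-0.145,0.535,0,20.2,1],[-0.145,0.535,0,20.2,1],[-0.145,0.535,0,20.2,1]]]'

```text
t: 29.62
tcp_pos: [0.4582, -0.2438, 0.1486]
eef_rot: [-3.132, 0.219, 0.004]
force: [1.7, 0.5, 0.7]
grip_width: 0.0854
grasp_force: 0.0
```

```bash
python3 -c "
from h import *
vision.capture('side')
go(.456,-.296,.15,-8)"
```

```text
t 29.67 shift mm [ 3.8 45.8 -1.2] turn -0.2 q [-0.63  0.47  1.91 -0.    0.77  1.09] tcp [ 0.4587 -0.2502  0.1488] z [-0.    -0.001 -1.   ]
```

Request:
play_rows --moves '[[[0.004,0.044,0,0,1],[0.004,0.044,0,0,1],[0.004,0.044,0,0,1],[0.004,0.044,0,0,1],[0.004,0.044,0,0,1]]]'

```text
t: 30.08
tcp_pos: [0.4569, -0.2849, 0.1495]
eef_rot: [-3.133, 0.217, 0.002]
force: [-0.6, -0.4, -0.4]
grip_width: 0.0851
grasp_force: 0.0
```

```bash
python3 -c "
from h import *
wrist()
go(.455,-.295,.024,-8)"
```

```text
((455, -296, 135, 50, -7.8, 60.0), [257, 107], 14890)
t 30.13 shift mm [ -0.5  10.4 125.8] turn 0.1 q [-0.68  0.48  1.87  0.    0.79  1.03] tcp [ 0.4571 -0.2848  0.1498] z [-0.001  0.001 -1.   ]
```

Request:
play_rows --moves '[[[0,0.011,0.03,0,1],[0,0.011,0.06,0,1],[0,0.011,0.1,0,1],[0,0.011,0.125,0,1],[0,0.011,0.125,0,1],[0,0.011,0.125,0,0],[0,0.011,0.125,0,0],[0,0.011,0.125,0,0],[0,0.011,0.125,0,0],[0,0.011,0.125,0,0],[0,0.011,0.125,0,0],[0,0.011,0.125,0,0]]]' --squeeze 70

```text
t: 31.13
tcp_pos: [0.4564, -0.2973, 0.0274]
eef_rot: [3.132, -0.218, 0.004]
force: [0.5, 3.6, 6.5]
grip_width: 0.0496
grasp_force: 73.2
```

Request:
play_rows --moves '[[[0,0,-0.01,0,0],[0,0,-0.025,0,0],[0,0,-0.045,0,0],[0,0,-0.065,0,0],[0,0,-0.08,0,0],[0,0,-0.08,0,0],[0,0,-0.08,0,0],[0,0,-0.08,0,0]]]'

```text
t: 31.8
tcp_pos: [0.4553, -0.2968, 0.1051]
eef_rot: [-3.134, 0.219, 0.0]
force: [0.6, 0.5, -5.2]
grip_width: 0.0494
grasp_force: 74.2
```

```bash
python3 -c "
from h import *
avg(9)"
```

```text
32.2 mean [ 0.206  0.466  5.114  0.01   0.085 -0.01 ] std [0.427 0.592 0.638 0.024 0.024 0.015] last my [0.11 0.07 0.14 0.08 0.1  0.06] [ 0.4555 -0.297   0.1049] [-3.1337e+00  2.1860e-01  8.0000e-04]
```

A now reads +0.085 N m, against −0.04 at first. That fits a loose part lying at its −x end. I'll shake again, ending towards +x, to confirm.

Request:
play_rows --moves '[[[-0.03,0,0,0,0],[0,0,0,0,0],[0.03,0,0,0,0],[0,0,0,0,0],[-0.03,0,0,0,0],[0,0,0,0,0],[0.03,0,0,0,0],[0.03,0,0,0,0],[0.03,0,0,0,0],[0.03,0,0,0,0],[0.03,0,0,0,0],[0.03,0,0,0,0]]]'

```text
t: 33.25
tcp_pos: [0.4847, -0.3011, 0.1053]
eef_rot: [-3.134, 0.219, 0.001]
force: [-1.3, 1.6, -2.5]
grip_width: 0.0487
grasp_force: 82.1
```

```bash
python3 -c "
from h import *
avg(12)"
```

```text
33.8 mean [-0.635  0.032  5.208 -0.07  -0.094 -0.042] std [2.281 1.152 1.434 0.172 0.765 0.106] last my [-1.48 -0.92 -0.5  -0.16  0.53  0.18] [ 0.4853 -0.3012  0.1053] [ 3.1338e+00 -2.1860e-01  2.0000e-04]
```

Request:
play_rows --moves '[[[0,0,0.02,0,0],[0,0,0.045,0,0],[0,0,0.065,0,0],[0,0,0.075,0,0],[0,0,0.079,0,0],[0,0,0.081,0,0],[0,0,0.081,0,0],[0,0,0.081,0,1],[0,0,0.081,0,1],[0,0,0.081,0,1],[0,0,0.081,0,1],[0,0,0.081,0,1]]]'

```text
t: 34.85
tcp_pos: [0.4854, -0.3013, 0.0244]
eef_rot: [3.134, -0.219, 0.0]
force: [-0.3, -0.4, 0.5]
grip_width: 0.0855
grasp_force: 0.0
```

```bash
python3 -c "
from h import *
wrist();tq(1)"
```

```text
((509, -305, 87, 51, -7.8, 60.0), [186, 105], 43684)
((493, -258, 23, 15, 30.9, 60.9), [98, 289], 1617)
((480, -346, 23, 15, -46.4, 61.0), [405, 289], 1615)
34.9 tool f [ 0.43  0.29 -0.3 ] tool m [0.03  0.003 0.016] tcp [ 0.4854 -0.3013  0.0244] rot [ 3.134 -0.219  0.   ] g 0.0
```

Request:
play_rows --moves '[[[0.001,0,0,0,0],[0.001,0,0,0,0],[0.001,0,0,0,0],[0.001,0,0,0,0],[0.001,0,0,0,0],[0.001,0,0,0,0],[0.001,0,0,0,0],[0.001,0,-0.008,0,0],[0.001,0,-0.025,0,0],[0.001,0,-0.045,0,0],[0.001,0,-0.06,0,0],[0.001,0,-0.06,0,0]]]' --squeeze 70

```text
t: 35.9
tcp_pos: [0.4869, -0.3019, 0.0868]
eef_rot: [3.132, -0.218, 0.004]
force: [0.3, -0.1, -5.3]
grip_width: 0.0493
grasp_force: 73.9
```

```bash
python3 -c "
from h import *
avg(9)
go(.659,-.0275,.135,-8)"
```

```text
36.3 mean [-1.130e-01  1.880e-01  5.198e+00  3.000e-03 -7.200e-02  5.000e-03] std [0.333 0.408 0.485 0.028 0.035 0.02 ] last my [-0.11 -0.08 -0.04 -0.1  -0.09 -0.09] [ 0.486  -0.3011  0.0835] [-3.1332e+00  2.1860e-01  1.9000e-03]
t 36.35 shift mm [ 133.2 -295.1  -51.4] turn 0.0 q [-0.67  0.62  1.83 -0.    0.69  1.04] tcp [ 0.4861 -0.3012  0.0836] z [-0.001  0.001 -1.   ]
```

Moment +0.085, then −0.072 N m after the shake the other way. Tin A rattles. Carrying it gently over the tray.

Request:
play_rows --moves '[[[0,0,-0.01,0,0],[0.003,-0.006,-0.025,0,0],[0.008,-0.018,-0.04,0,0],[0.016,-0.036,-0.049,0,0],[0.026,-0.058,-0.0515,0,0],[0.037,-0.082,-0.0515,0,0],[0.048,-0.107,-0.0515,0,0],[0.059,-0.132,-0.0515,0,0],[0.07,-0.156,-0.0515,0,0],[0.081,-0.18,-0.0515,0,0],[0.092,-0.204,-0.0515,0,0],[0.102,-0.226,-0.0515,0,0]]]'

```text
t: 37.35
tcp_pos: [0.6193, -0.0902, 0.1365]
eef_rot: [3.134, -0.218, 0.0]
force: [1.0, -0.9, -4.6]
grip_width: 0.0495
grasp_force: 73.9
```

Request:
play_rows --moves '[[[0.01,-0.022,0,0,0],[0.018,-0.04,0,0,0],[0.024,-0.054,0,0,0],[0.028,-0.063,0,0,0],[0.03,-0.068,0,0,0],[0.031,-0.069,0,0,0],[0.031,-0.069,0,0,0],[0.031,-0.069,0,0,0],[0.031,-0.069,0,0,0],[0.031,-0.069,0,0,0],[0.031,-0.069,0,0,0],[0.031,-0.069,0,0,0]]]'

```text
t: 38.35
tcp_pos: [0.6589, -0.028, 0.1358]
eef_rot: [3.134, -0.219, 0.0]
force: [0.5, 0.1, -5.8]
grip_width: 0.0493
grasp_force: 73.8
```

```bash
python3 -c "
from h import *
avg(6)
p,d=vision.capture('scene');cv2.imwrite('pics/end.png',p[:,:,::-1])
c=vision.calibration('scene');W=cloud(d,c,c['cam_to_world']);[print(r) for r in rects(W,p,.15,.19,200)+rects(W,p,.054,.068,300)]
p,d=vision.capture('side');cv2.imwrite('pics/end2.png',p[:,:,::-1])
go(.659,-.0275,.135,-8)"
```

```text
38.6 mean [-0.087  0.166  4.933  0.011 -0.089 -0.018] std [0.447 0.265 0.655 0.025 0.034 0.022] last my [-0.1  -0.07 -0.11 -0.14 -0.09 -0.03] [ 0.6589 -0.0277  0.1358] [ 3.1339 -0.2187  0.    ]
((673, -36, 105, 102, -38.5, 169.5), [262, 184], 1471)
((483, 254, 133, 54, 11.2, 58.0), [317, 137], 652)
((463, -3, 133, 51, -1.8, 58.0), [230, 163], 571)
((869, 17, 198, 99, 89.9, 58.2), [313, 266], 3280)
t 38.75 shift mm [ 0.  -0.1  0.8] turn 0.0 q [-0.14  0.65  1.57 -0.    0.92  1.57] tcp [ 0.659  -0.0276  0.1358] z [ 0. -0. -1.]
```

View pics/end.png

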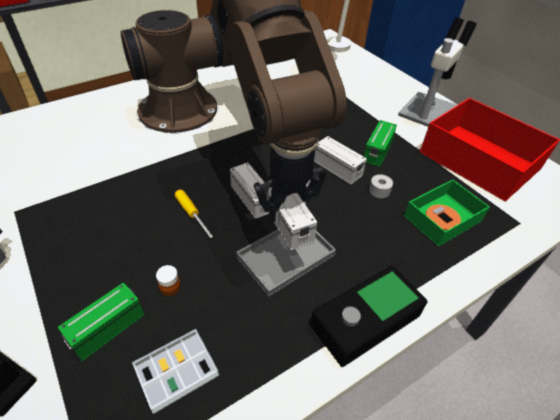

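View pics/end2.png

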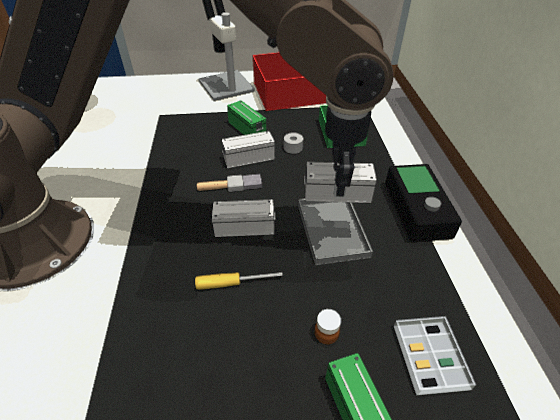

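The tin is held level above the tray (scene pixel (297,222)). The other two tins stand where they were at (250,190) and (340,160), and the tools, jar and spool haven't moved.

```bash
python3 -c "
from rig import env
print(env.hand_in())"
```

```text
the job is handed in; nothing more can be done
None
```

The job is handed in: the right-hand tin (the one near the jar) rattles, its wrist moment swinging from +0.085 to −0.072 N m when shaken end to end, and the arm is holding it still, level and lid up, about 0.11 m above the middle of the tray, while the two quiet tins stand within 3 mm of where they were (one read quiet after shaking both ways, the other on a steady reading from one end only).

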